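Lock out the lathe's isolator

TASK

Make the lathe safe to work on: press the isolator's black handle down against its spring, turn it from ON to OFF and let it pop back up into its OFF notch, feeling your way and never forcing it. Then take the upright aluminium lock-out block, push the sprung jaw of the keeper on the isolator back with it, lower the block upright to the bottom of the gap between jaw and fixed stop, and let go so that the jaw clamps it in the handle's way. Leave the other things on the bench where they stand.

Things in the scene. Friction and masses are not known exactly. Their poses are not given: they have to be found in the camera images.
- isolator: Fixed low octagonal grey cast box on the bench, about 260 mm across, flat top 60 mm high. Origin: centre of its underside, z up. The handle's vertical pivot is at x 60, y -50 mm in its frame. Seen from the pivot the handle points along the box's +y at ON, along its -x at OFF. A quarter-circle raised steel ledge round the pivot (radius 45 to 66 mm, top 34 mm above the box) stops a peg on the handle's shaft unless the handle is pressed, so that the peg passes beneath it.
- handle (a joint): Angle of the black handle, 140 mm long from its pivot: 0 is ON, 1.571 is OFF, hard stops at both; ON to OFF is anticlockwise from above. It turns only while pressed down; let go within 0.05 rad of a stop it pops up and is locked there. Turning takes about 2 N at the tread. More than 45 N on it, pushing or squeezing, counts as forcing.
- press (a joint): How far the handle is pressed down: 0 is up, 0.012 is the bottom stop. More than 0.009 frees it to turn. Sprung: about 3.5 N to start, 10.5 N at the bottom, then a hard stop.
- tread (a point): Centre of the free part of the tread, the flat pad at the handle's end to press on, at 105 mm from the pivot; moves with the handle. Up, it is 120 mm above the bench. y points outwards along the handle, x to the trailing side (opposite to the turn towards OFF), z up. The tread reaches 20 mm to +x, 20 mm to -x, 35 mm either way in y. Along its -x edge an upright fin, 10 mm thick, 23 mm high, to push sideways; its face is at x = -20 mm.
- jaw (a joint): How far the keeper's dark steel jaw (40 mm wide, top 32 mm above the box) is pushed back along the box's +x: 0 is shut, 0.030 the most. Sprung: 5 N to start, 8 N at 0.016, where the block just fits.
- seat (a point): Middle of the block's underside once seated: on the box's top, 60 mm above the bench, axes as the box's. The fixed stop, 12 mm high, 50 mm wide, has its face at x = -13 mm (robot's side), the jaw's face is at x = -3 mm when shut. At OFF the handle's tread ends about 40 mm from here on the -y side, its fin reaching 83 mm above the box.
- block_mid (a point): Centre of the loose lock-out block, a plain aluminium bar standing upright on the bench, 100 mm high, 26 mm thick (its x), 40 mm wide (its y), with a dark padlock hole low through its thickness; about 0.3 kg. Either way round is right. Its thickness goes across the keeper's gap (box x).
- liner: Bystander: steel cylinder liner standing on end, 80 mm across, 95 mm high. Origin under its centre.
- gear: Bystander: dark steel gear lying flat, 94 mm across, 34 mm high at the hub. Origin under its centre.
- spray: Bystander: blue spray can, 64 mm across, 170 mm high. Origin under its centre.
Things that resemble listed ones, but are neither listed nor needed, are in the scene too. Of the things that look like the part that bears block_mid, the largest one is meant.

How it is judged:
On the way, in this order (a step that is already met when the one before it is completed fails the run):
1. the handle is at OFF and has popped back up into its notch (value of joint handle above 1.48 rad and value of joint press below 0.003 m), for 0.2 s.
2. the sprung jaw is pushed back far enough to admit the block, by the block (value of joint jaw above 0.0145 m and contact force between block and jaw above 1 N), for 0.1 s.
At the end, for the whole second after the job is handed in: Handle at OFF (over 1.48 rad) and up (pressed under 3 mm). Block at rest, upright within 0.1 rad, in the keeper on the box's top: centre within 6 mm of the seat across the gap and 14 mm along it, 45 to 54 mm above it, holding the jaw open 12.5 to 20 mm (all of step 1 and value of joint jaw between 0.0125 and 0.02 m and x of block_mid in the frame of seat between -0.006 and 0.006 m and y of block_mid in the frame of seat between -0.014 and 0.014 m and z of block_mid in the frame of seat between 0.045 and 0.054 m and angle between block_mid's own z axis and vertical below 0.1 rad and linear speed of block below 0.02 m/s); the robot touches nothing.
It fails at once if the handle is forced: pushed or squeezed by the fingers with more than 45 N (contact force between the fingers and handle above 45 N).
It fails at once if the liner, gear or spray can is moved more than 30 mm (distance of any of liner, gear, spray from where it was at the start of the episode above 0.03 m).
It also fails if it takes over 67 s, if anything falls off the work surface, if the arm or the gripper's body presses on something with over 40 N, if the wrist force passes 120 N, or if a joint passes its speed limit or range.

ROBOT

A 7-joint arm with a two-finger parallel gripper is mounted at the origin on the work surface. World frame = base frame: x ahead of the robot, y to its left, z up, the work surface at z = 0. Lengths are in m, angles in rad, forces in N, time in s.
With the tool pointing down it reaches from about 0.4 to 0.85 m from the base axis. Payload 10.4 kg.
Tool frame: the origin (TCP) lies on the centre line of the jaws, within the pads' length; the fingertips stand 17 mm ahead of it and the grasp point (between the pads) lies 2 mm behind it (manip.tcp_to_tips is the distance from the TCP to the fingertips, in m); z points along the fingers, x is the direction in which the jaws open and shut, and the axes are right-handed (so a half turn about z gives the same grasp; the last joint's range is limited). The gripper opens to 85 mm and grips with 20 to 120 N. Pads are 22 mm wide; open, the fingers measure 114 mm over their backs; the gripper's body (76 mm by 85 mm) begins 54 mm behind the grasp point. The pads swing forward as they close: fully open they stand 13 mm farther back than shut.
Start: joints at [1.171, 0.332, -0.065, 1.46, 0.022, 1.35, -0.088], TCP at [0.23, -0.581, 0.248] pointing down, gripper open.
Joint ranges: [-2.6, 2.6], [-0.5, 2.12], [-1.47, 1.34], [0.16, 2.42], [-1.27, 4.41], [0.06, 2.06], [-2.6, 2.6]. Speed limits (rad/s): [2.22, 2.22, 2.79, 2.79, 3.14, 3.14, 3.14].

INTERFACE

Orientations are given as a unit quaternion [x, y, z, w].
In Python, from workcell import manip gives the robot as it stands.
- The arm moves only by the shell command python3 -m pendant 'ROWS' [FORCE]. ROWS is JSON, a list of rows, each a list of 3 entries, a list of its own where there are three numbers: the shift along the world's x, y, z in cm, then the turn, a rotation vector about the world's x, y, z in degrees, then the closure in counts, from 0 (fully open) to 255 (shut). A call has 1 to 12 rows; each row shifts and turns the pose as measured when the row begins; what a row does not reach is not made up. A row lasts 1/8 s, in which the tool goes at most 62.5 mm and 10.7 degrees, less where a joint would pass 70% of its speed; a pose out of reach is approached as far as the arm can. A call is refused whole if a number of a shift passes 6.25 or a number of a turn 10.7, either way. A call with a gripper value outside its range is refused whole. The fingers move at their own pace and stop on an object; FORCE is the grip in N (left out, the last holds). Time passes only in rows, so rows that do not move let the fingers close. It gives the time, the measured TCP pose, the force and the opening at its end, in the units of the state.
- manip.get_obs(): the state, without advancing time (a new reading comes with each control period).
- manip.camera(name): name is "scene" or "top"; returns a dict with "pixels" (384x512x3 uint8, red, green, blue), "range_z" (384x512 float32, m along the optical axis (not along the pixel's ray), 0 where there is no reading), "K" (3x3 intrinsics, pixels), "origin" and "rotation" of the camera in the world. Camera axes: x right, y down, z forward; pixel columns grow to the right and rows downward; lengths in m; the calibration is good to about 2 mm. A picture is of the moment at which its call begins.
- manip.hand_in(): hands the job in, once; it reports no verdict.
The state is a dict: "clock": time; "joint_pos": joint angles; "joint_velocities": joint speeds; "tau": joint torques, N m; "position": TCP position; "ee_rot": TCP orientation; "ft_force": force on the tool from outside, world axes, zero at the start; "torque": the same for the moment, N m; "grip_width": opening from 0.0 (shut) to 1.0 (fully open).
Only numpy, scipy, OpenCV 4.12 (cv2) and the standard library are available. Lean on these libraries where they do the work, as an engineer would, in place of code of your own. Each camera call takes 0.05 s, during which the arm holds its last target.

## Working session

There is one attempt and no reset: what is moved stays moved. The work goes in short steps, Python scripts to look and compute and a shell command to move; the robot and the scene stay as the last step left them, time stands still between calls to the robot, and variables do not carry over. Pictures are saved under pics/ and viewed, and the job is handed in when it is done.

```bash
mkdir -p pics; ls; cat > h.py <<'E'
import numpy as np, cv2
from workcell import manip
def cam(n):
    c=manip.camera(n); return c
def cloud(c):
    z=c["range_z"].astype(float);K=np.array(c["K"]);h,w=z.shape
    u,v=np.meshgrid(np.arange(w),np.arange(h))
    P=np.stack([(u-K[0,2])/K[0,0]*z,(v-K[1,2])/K[1,1]*z,z],-1)
    R=np.array(c["rotation"]);
    if R.shape!=(3,3):
        from scipy.spatial.transform import Rotation as Ro; R=Ro.from_quat(R).as_matrix()
    W=P@R.T+np.array(c["origin"]); W[z==0]=np.nan
    return W
def save(c,name,s=1.5):
    im=cv2.cvtColor(c["pixels"],cv2.COLOR_RGB2BGR); cv2.imwrite("pics/"+name,cv2.resize(im,None,fx=s,fy=s))
E
python3 - <<'E'
from h import *
o=manip.get_obs();print(o,manip.tcp_to_tips)
for n in("scene","top"):
    c=cam(n);save(c,n+"0.png");print(n,c["K"],c["origin"],c["rotation"])
    np.savez(""+n+"0.npz",W=cloud(c),px=c["pixels"])
E
```

```text
pics
{'clock': 0.0, 'joint_pos': array([ 1.17138064,  0.33287942, -0.06471784,  1.46096041,  0.02160453,
        1.34989626, -0.08848003]), 'joint_velocities': array([-5.96892410e-05,  2.50618460e-04, -3.39965638e-04,  8.29791054e-04,
       -4.71598296e-04,  1.30955331e-04,  2.30470539e-04]), 'tau': array([ 1.45510068e-03, -6.25463104e+01,  5.00181061e-02, -3.91611385e+01,
        1.63297250e-02,  9.93435387e-03,  9.67409107e-06]), 'position': array([ 0.22984782, -0.58081507,  0.24750213]), 'ee_rot': array([ 8.27047699e-01, -5.62131283e-01, -6.16609100e-04, -3.79040106e-04]), 'ft_force': array([0.51787824, 0.63777639, 0.56697282]), 'torque': array([-0.01714085, -0.01824015,  0.0007325 ]), 'grip_width': 1.0011355742082533} 0.017
scene [[464.2099502    0.         255.49983477]
 [  0.         464.2099502  186.18380071]
 [  0.           0.           1.        ]] [1.1881719  0.4722582  1.00044914] [ 0.41082011  0.83495449 -0.32951224 -0.15968568]
top [[362.2226498    0.         260.87011507]
 [  0.         362.2226498  185.78281401]
 [  0.           0.           1.        ]] [ 0.35391751 -0.03912655  1.18654994] [-0.70129317  0.70914828 -0.04862659  0.0541486 ]
```

View pics/scene0.png

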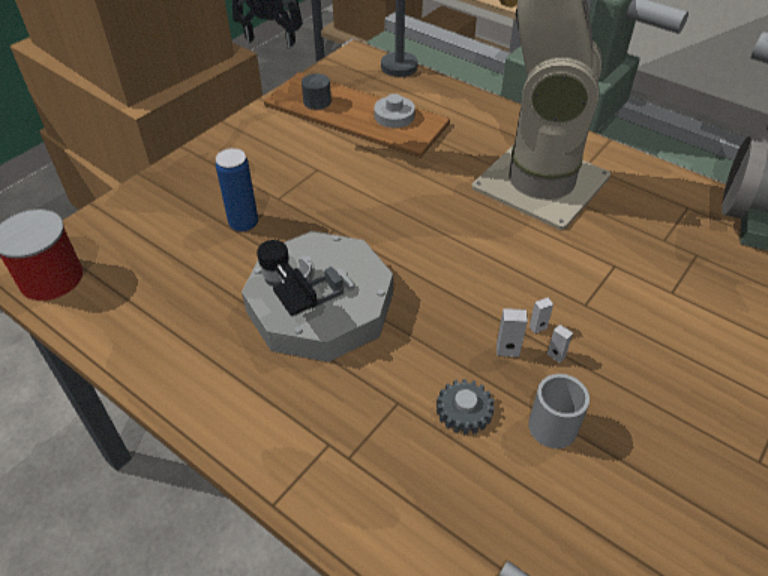

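View pics/top0.png

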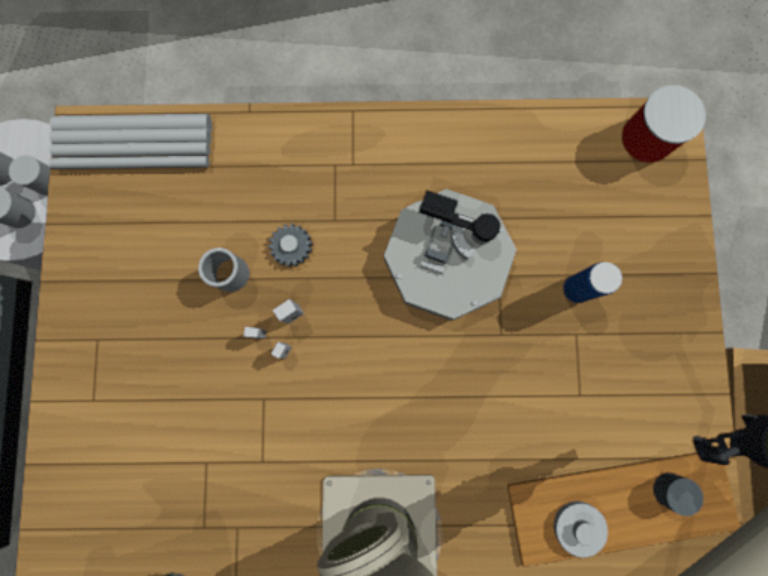

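The scene shows the isolator at about (320,290), with its black handle at (285,275). There are three aluminium blocks: a large one at (511,333) and smaller ones at (541,315) and (560,343). The large one fits "largest". In the top view it is at (286,311) and the isolator is at (450,252). I'll enlarge both areas and measure.

```bash
python3 - <<'E'
from h import *
def crop(n,x0,x1,y0,y1,s):
    p=np.load(n+"0.npz")["px"][y0:y1,x0:x1]; return cv2.resize(cv2.cvtColor(p,cv2.COLOR_RGB2BGR),None,fx=s,fy=s,interpolation=cv2.INTER_CUBIC)
a=crop("top",250,350,120,220,4);b=crop("scene",155,275,150,250,4)[:400,:]
c=crop("top",150,225,190,250,5);d=crop("scene",320,400,190,250,5)
cv2.imwrite("pics/crop_iso.png",cv2.resize(np.hstack([a,b]),(800,363)));cv2.imwrite("pics/crop_blk.png",np.hstack([c,d]))
for n in("top","scene"):
    W=np.load(n+"0.npz")["W"];z=W[...,2]
    # box top
    reg=(W[...,0]>.3)&(W[...,0]<.9)&(W[...,1]>-.35)&(W[...,1]<.1)
    m=reg&(abs(z-.06)<.006)
    P=W[m];print(n,"boxtop",m.sum(),P.mean(0),P.min(0),P.max(0))
    hull=cv2.convexHull((P[:,:2]*1000).astype(np.float32));ap=cv2.approxPolyDP(hull,8,True)[:,0];print(ap)
    print("tread",[ (W[reg&(z>lo)&(z<hi)].mean(0).round(3),(reg&(z>lo)&(z<hi)).sum(),W[reg&(z>lo)&(z<hi)].min(0).round(3),W[reg&(z>lo)&(z<hi)].max(0).round(3)) for lo,hi in((.112,.128),(.136,.15),(.08,.1))])
    reg=(W[...,0]>.3)&(W[...,0]<.55)&(W[...,1]>.1)&(W[...,1]<.45)&(z>.04)
    lab,L=cv2.connectedComponents(reg.astype(np.uint8))
    for i in range(1,lab):
        Q=W[L==i]
        if len(Q)>15: print(n,"blk",len(Q),np.nanmax(Q[:,2]),Q[Q[:,2]>Q[:,2].max()-.008].mean(0),Q.min(0),Q.max(0))
E
```

```text
top boxtop 4171 [ 0.55750029 -0.14900968  0.06021496] [ 0.43813876 -0.29174452  0.05413248] [ 0.71171061 -0.01629648  0.06595754]
[[ 711.71063  -146.15521 ]
 [ 670.85315   -52.43204 ]
 [ 566.04065   -16.316229]
 [ 473.81818   -59.238945]
 [ 438.20947  -161.23776 ]
 [ 484.00443  -256.09015 ]
 [ 579.3453   -291.7445  ]
 [ 678.41095  -245.14133 ]]
tread [(array([ 0.649, -0.146,  0.12 ]), np.int64(416), array([ 0.587, -0.238,  0.112]), array([ 0.693, -0.088,  0.127])), (array([ 0.631, -0.149,  0.141]), np.int64(119), array([ 0.589, -0.244,  0.136]), array([ 0.656, -0.087,  0.146])), (array([ 0.585, -0.16 ,  0.092]), np.int64(269), array([ 0.552, -0.228,  0.08 ]), array([ 0.638, -0.103,  0.099]))]
top blk 252 0.09894249510922615 [0.52351419 0.32481153 0.09466321] [0.5045559  0.28426054 0.04018372] [0.54967597 0.36428763 0.0989425 ]
top blk 171 0.10531882481731847 [0.45344265 0.18666597 0.10059629] [0.43332833 0.16308179 0.04034548] [0.47563065 0.20679626 0.10531882]
top blk 69 0.07368157629269034 [0.41181721 0.25962766 0.07033792] [0.4019601  0.24527425 0.0436691 ] [0.4208168  0.27475388 
[... 733 characters left out ...]
y([ 0.659, -0.089,  0.148])), (array([ 0.591, -0.169,  0.091]), np.int64(268), array([ 0.554, -0.236,  0.08 ]), array([ 0.641, -0.105,  0.1  ]))]
scene blk 141 0.07214260923137672 [0.37877994 0.19924509 0.06870447] [0.36497491 0.18452586 0.04086151] [0.39553225 0.21280672 0.07214261]
scene blk 374 0.10498599375724471 [0.45778773 0.18212889 0.09945135] [0.43637888 0.15890212 0.04005804] [0.47918496 0.20519573 0.10498599]
scene blk 153 0.07385624091829512 [0.41487279 0.25574907 0.06866287] [0.40097057 0.24168051 0.04007858] [0.42569985 0.27119842 0.07385624]
scene blk 504 0.0990967188455587 [0.52510812 0.32008566 0.09370071] [0.50342613 0.28247314 0.04001963] [0.54955119 0.36078532 0.09909672]
```

View pics/crop_iso.png

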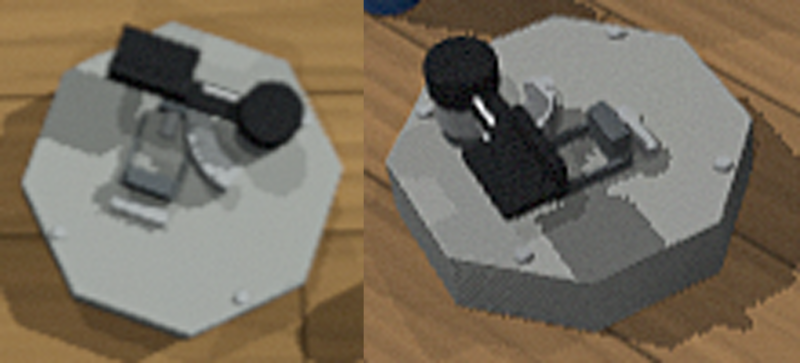

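View pics/crop_blk.png

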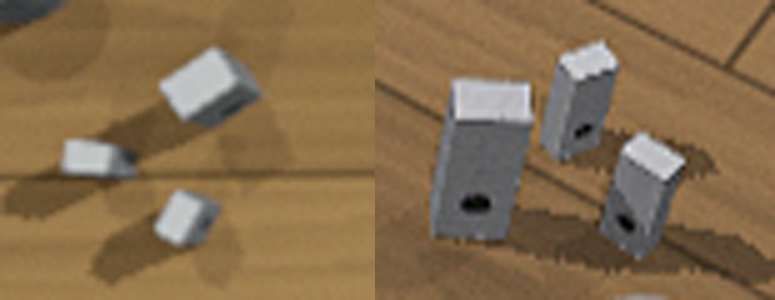

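```bash
python3 - <<'E'
from h import *
from scipy.optimize import least_squares
def rot(a): return np.array([[np.cos(a),-np.sin(a)],[np.sin(a),np.cos(a)]])
for n in("top","scene"):
    W=np.load(n+"0.npz")["W"];z=W[...,2];px=np.load(n+"0.npz")["px"].astype(int)
    reg=(W[...,0]>.4)&(W[...,0]<.75)&(W[...,1]>-.32)&(W[...,1]<.02)
    dark=px.max(-1)<60
    for nm,m in (("tread",reg&(abs(z-.12)<.006)),("fin",reg&(z>.137)&(z<.15)),("dark>.1",reg&dark&(z>.1)),("top>.15",reg&(z>.15))):
        Q=W[m][:,:2]*1000
        if len(Q)<8: print(nm,len(Q));continue
        r=cv2.minAreaRect(Q.astype(np.float32)); print(n,nm,len(Q),r, W[m][:,2].mean())
    # ascii height map
    if 1:
        xs=np.arange(.72,.44,-.008);ys=np.arange(-.02,-.30,-.008)
        for x in xs:
            s="%.3f "%x
            for y in ys:
                k=reg&(abs(W[...,0]-x)<.004)&(abs(W[...,1]-y)<.004)
                s+="%4d"%(np.nanmax(z[k])*1000) if k.any() else "   ."
            print(s)
    top=W[reg&(abs(z-.06)<.004)]
    hull=cv2.convexHull((top[:,:2]*1000).astype(np.float32))[:,0]
    ap=cv2.approxPolyDP(cv2.convexHull((top[:,:2]*1000).astype(np.float32)),8,True)[:,0]
    # resample hull densely
    H=np.vstack([np.linspace(hull[i],hull[(i+1)%len(hull)],20) for i in range(len(hull))])
    f=lambda p: [max((h-p[:2])@np.array([np.cos(p[2]+k*np.pi/4),np.sin(p[2]+k*np.pi/4)]) for k in range(8))-p[3] for h in H[::4]]
    s=least_squares(f,[575,-153,-.35,130],loss="soft_l1");print(n,"oct",s.x,np.degrees(s.x[2]),np.sqrt(np.mean(np.square(f(s.x)))))
E
```

```text
top tread 401 ((639.350830078125, -168.35955810546875), (165.5358123779297, 54.60083770751953), 64.5795669555664) 0.11997152212188303
top fin 97 ((624.2286376953125, -162.77755737304688), (160.99671936035156, 30.249223709106445), 74.69144439697266) 0.14187669350097976
top dark>.1 671 ((636.8724365234375, -170.56710815429688), (163.45106506347656, 52.281898498535156), 64.70829772949219) 0.1276623498566303
top>.15 0
0.720    3   1   3   2   1   4   1   4   4   0   3   1   .   .   .   .   .   .   .   .   .   2   1   5   5   2   2   4   1   2   3   2   3   0   2
0.712    1   1   1   5   1   2   0   1   2   1   2   .   .   .   .  60  61  61  61   .   .   .   .   .   2   2   4   2   1   2   1   1   3   2   4
0.704    2   2   4   1   3   3   3   2   1   1   .   .   .   .  60  62  60  61  62  61  61   .   .   .   .   .   .   1   2   3   2   3   2   0   1
0.696    0   1   0   3   2   3   0   5   .   . 122 114   .   .   .   .  62  62  60  61  64  61  61  57   .   .   .   .   .   0   0   2   1   5   4
0.688    3   2   1   0   2   0   .   .  59  61 121 123 123 124 118   .   .   .   .  62  62  61
[... 9556 characters left out ...]
472    2   2   0   1   1  56  56  61  61  63  62  61  63  61  62  60  62  62  62  64  62  62  63  67  62  62  62  60   .   .   .   .   .   .   .
0.464    2   0   0   1   2   1   3   .   .  62  60  62  63  60  62  61  62  62  62  61  64  63  62  64  64  60   .   .   .   .   .   .   .   .   .
0.456    0   4   3   2   3   1   0   1   .   .   .   .  61  61  60  62  62  64  63  62  62  60  62  60   .   .   .   .   .   .   .   .   .   .   .
0.448    2   1   0   3   2   3   4   2   3   .   .   .   .  55  61  61  63  60  61  60  62  59  57   .   .   .   .   .   .   .   .   .   .   .   .
scene oct [ 5.77619531e+02 -1.57110410e+02 -3.61259029e-01  1.29431641e+02] -20.698617667864994 1.6224566346500593
```

```bash
python3 - <<'E'
from h import *
for n in("top","scene"):
    W=np.load(n+"0.npz")["W"];z=W[...,2]
    def sel(x0,x1,y0,y1,z0,z1):
        return W[(W[...,0]>x0)&(W[...,0]<x1)&(W[...,1]>y0)&(W[...,1]<y1)&(z>z0)&(z<z1)]
    for nm,Q in (("fin",sel(.6,.68,-.165,-.07,.138,.15)),("tread",sel(.63,.71,-.16,-.07,.114,.127)),("stop",sel(.525,.555,-.155,-.08,.068,.078)),("jaw",sel(.545,.59,-.145,-.09,.087,.1)),("hub",sel(.57,.66,-.26,-.18,.131,.14))):
        P=Q[:,:2]*1000; r=cv2.minAreaRect(P.astype(np.float32));u=np.linalg.svd(P-P.mean(0))[2][0]
        print(n,nm,len(P),P.mean(0).round(1),"pca",round(np.degrees(np.arctan2(u[1],u[0]))%180-90,1),r)
E
```

```text
top fin 82 [ 639.8 -119.9] pca -19.8 ((640.4028930664062, -118.99269104003906), (68.4083480834961, 11.256508827209473), 68.53842163085938)
top tread 263 [ 664.  -127.2] pca -23.9 ((658.1971435546875, -128.9131317138672), (75.62175750732422, 50.676170349121094), 70.47412109375)
top stop 59 [ 544.1 -116.6] pca -14.0 ((549.42626953125, -117.09564208984375), (49.79114532470703, 23.15800666809082), 72.29888916015625)
top jaw 70 [ 564.9 -122.4] pca -19.8 ((565.2554931640625, -122.88121032714844), (39.69575881958008, 16.21856689453125), 70.77640533447266)
top hub 231 [ 613.6 -220.9] pca 16.9 ((613.5759887695312, -222.3376007080078), (51.23968505859375, 49.62125778198242), 87.42820739746094)
scene fin 95 [ 644.3 -121.6] pca -20.4 ((643.7298583984375, -122.59199523925781), (68.2798080444336, 10.999202728271484), 69.7963638305664)
scene tread 363 [ 666.1 -125.8] pca -21.2 ((665.619384765625, -129.21929931640625), (72.98038482666016, 47.75885009765625), 76.31671142578125)
scene stop 54 [ 545.5 -120. ] pca -19.3 ((546.0771484375, -118.50482940673828), (50.241798400878906, 10.898646354675293), 69.3226318359375)
scene jaw 71 [ 568.5 -125.3] pca -22.1 ((568.8225708007812, -126.30490112304688), (40.670570373535156, 16.701210021972656), 67.67326354980469)
scene hub 219 [ 616.9 -223.5] pca -59.2 ((616.187744140625, -223.5153350830078), (52.81421661376953, 54.13188552856445), 79.88246154785156)
```

Box yaw is -20.5°. The pivot is at about (0.615,-0.223), the tread centre at about (0.665,-0.128), and the seat at about (0.5625,-0.1235). The crops confirm that the large block with the low hole, at top (286,311), is the block. I'll go above the tread with closed fingers.

```bash
python3 -m pendant '[[[4.1,4.3,0],[0,0,-10.5],255],[[4.1,4.3,0],[0,0,-10.5],255],[[4.1,4.3,0],[0,0,-10.5],255],[[4.1,4.3,0],[0,0,-10.5],255],[[4.1,4.3,0],[0,0,0],255],[[4.1,4.3,0],[0,0,0],255],[[4.1,4.3,0],[0,0,0],255],[[4.1,4.3,0],[0,0,0],255],[[4.1,4.3,0],[0,0,0],255],[[4.1,4.3,0],[0,0,0],255]]' 40
cat > st.py <<'E'
from h import *
from scipy.spatial.transform import Rotation as Ro
def st():
    o=manip.get_obs();R=Ro.from_quat(o["ee_rot"]).as_matrix()
    print("t",round(o["clock"],2),"p",(o["position"]*1000).round(1),"toolx deg",np.degrees(np.arctan2(R[1,0],R[0,0])).round(1),"z",R[:,2].round(3),"F",o["ft_force"].round(1),"g",round(o["grip_width"],3),"j7",o["joint_pos"][6].round(2))
    return o
if __name__=="__main__": st()
E
python3 st.py
```

```text
clock: 1.35
position: [0.6379, -0.1469, 0.244]
ee_rot: [-0.573, 0.82, 0.003, -0.001]
ft_force: [1.4, -0.4, 0.2]
grip_width: -0.004
t 1.35 p [ 637.9 -146.9  244. ] toolx deg -110.1 z [-0.005  0.004 -1.   ] F [ 1.4 -0.4  0.2] g -0.004 j7 -1.85
```

```bash
python3 -m pendant '[[[2.2,2.1,0],[0,0,0],255],[[0,0,-4],[0,0,0],255],[[0,0,-3.5],[0,0,0],255],[[0,0,0],[0,0,0],255]]'; python3 - <<'E'
from st import *
st()
c=cam("scene");save(c,"s1.png",1);
p=c["pixels"][110:240,140:290];cv2.imwrite("pics/s1c.png",cv2.resize(cv2.cvtColor(p,cv2.COLOR_RGB2BGR),None,fx=4,fy=4))
E
```

```text
clock: 1.85
position: [0.6624, -0.1173, 0.1648]
ee_rot: [-0.577, 0.817, 0.005, -0.001]
ft_force: [0.8, 0.3, -0.2]
grip_width: 0.005
t 1.85 p [ 662.4 -117.3  164.8] toolx deg -109.6 z [-0.007  0.008 -1.   ] F [ 0.8  0.3 -0.2] g 0.005 j7 -1.9
```

View pics/s1c.png

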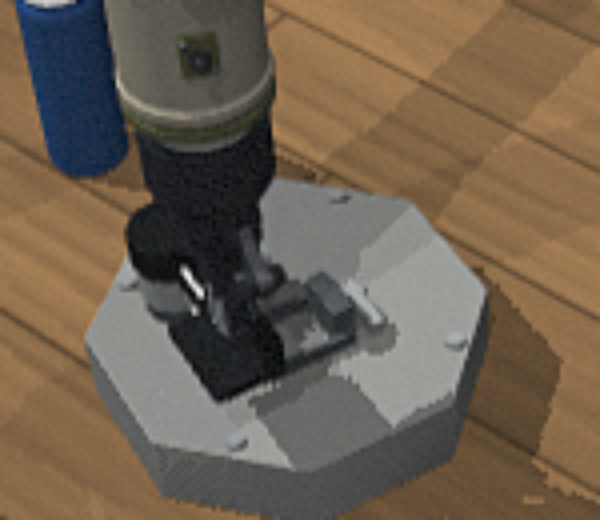

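The closed fingertips (crop 220,325) hang above the tread just beside the fin. I'll correct the position and feel my way down.

```bash
python3 -m pendant '[[[-0.2,-0.9,0],[0,0,0],255],[[0,0,0],[0,0,0],255]]'; python3 -m pendant '[[[0,0,-1.0],[0,0,0],255],[[0,0,-0.8],[0,0,0],255],[[0,0,-0.4],[0,0,0],255],[[0,0,0],[0,0,0],255]]'; python3 st.py
```

```text
clock: 2.15
position: [0.6624, -0.1283, 0.1702]
ee_rot: [-0.576, 0.817, 0.003, 0.002]
ft_force: [0.6, 0.8, -0.1]
grip_width: -0.001
clock: 2.65
position: [0.6627, -0.1285, 0.148]
ee_rot: [-0.576, 0.818, 0.002, 0.002]
ft_force: [0.3, -0.1, 0.6]
grip_width: 0.002
t 2.65 p [ 662.7 -128.5  148. ] toolx deg -109.7 z [ 0.002  0.006 -1.   ] F [ 0.3 -0.1  0.6] g 0.002 j7 -1.89
```

```bash
python3 -m pendant '[[[0,0,-0.6],[0,0,0],255],[[0,0,-0.3],[0,0,0],255],[[0,0,0],[0,0,0],255]]'; python3 -m pendant '[[[0,0,-0.4],[0,0,0],255],[[0,0,0],[0,0,0],255]]'
```

```text
clock: 3.02
position: [0.6628, -0.1283, 0.1384]
ee_rot: [-0.576, 0.818, 0.002, 0.002]
ft_force: [0.2, 0.0, 0.4]
grip_width: -0.001
clock: 3.28
position: [0.6635, -0.128, 0.1352]
ee_rot: [-0.576, 0.817, 0.001, 0.003]
ft_force: [-1.0, 0.2, 4.0]
grip_width: 0.0
```

```bash
python3 -m pendant '[[[0,0,-0.4],[0,0,0],255],[[0,0,0],[0,0,0],255]]'
```

```text
clock: 3.52
position: [0.6641, -0.1281, 0.1325]
ee_rot: [-0.576, 0.817, 0.001, 0.004]
ft_force: [-1.8, -0.4, 4.0]
grip_width: 0.001
```

```bash
python3 -m pendant '[[[0,0,-0.4],[0,0,0],255],[[0,0,-0.1],[0,0,0],255]]';python3 -m pendant '[[[0,0,-0.3],[0,0,0],255],[[0,0,0],[0,0,0],255]]'
```

```text
clock: 3.78
position: [0.6647, -0.1281, 0.1292]
ee_rot: [-0.576, 0.817, 0.0, 0.005]
ft_force: [-2.5, 0.4, 7.3]
grip_width: -0.004
clock: 4.03
position: [0.665, -0.1281, 0.128]
ee_rot: [-0.576, 0.818, -0.0, 0.005]
ft_force: [-3.3, 0.4, 8.7]
grip_width: 0.003
```

```bash
python3 -m pendant '[[[0,0,-0.3],[0,0,0],255],[[0,0,-0.2],[0,0,0],255]]';python3 -m pendant '[[[0,0,-0.3],[0,0,0],255],[[0,0,-0.2],[0,0,0],255]]'
```

```text
clock: 4.28
position: [0.6653, -0.128, 0.1251]
ee_rot: [-0.576, 0.818, -0.001, 0.005]
ft_force: [-3.6, 1.5, 9.6]
grip_width: 0.003
clock: 4.53
position: [0.6656, -0.1278, 0.1226]
ee_rot: [-0.576, 0.818, -0.001, 0.006]
ft_force: [-4.1, 1.4, 10.3]
grip_width: 0.001
```

```bash
python3 -m pendant '[[[-0.5,0.2,-0.2],[0,0,0],255],[[-0.5,0.2,-0.2],[0,0,0],255]]'; python3 st.py
```

```text
clock: 4.78
position: [0.6582, -0.1245, 0.1223]
ee_rot: [-0.576, 0.818, -0.004, 0.008]
ft_force: [1.4, -0.6, 10.6]
grip_width: 0.0
t 4.78 p [ 658.2 -124.5  122.3] toolx deg -109.7 z [ 0.019  0.003 -1.   ] F [ 1.4 -0.6 10.6] g 0.0 j7 -1.9
```

```bash
python3 -m pendant '[[[-0.6,0.25,-0.2],[0,0,3],255],[[-0.6,0.2,-0.2],[0,0,3],255],[[-0.6,0.2,-0.2],[0,0,3],255]]'; python3 st.py
```

```text
clock: 5.15
position: [0.6444, -0.1195, 0.1226]
ee_rot: [-0.639, 0.769, -0.009, 0.013]
ft_force: [1.1, -0.7, 10.0]
grip_width: -0.002
t 5.15 p [ 644.4 -119.5  122.6] toolx deg -100.5 z [ 0.031  0.003 -1.   ] F [ 1.1 -0.7 10. ] g -0.002 j7 -1.76
```

```bash
python3 -m pendant '[[[-0.8,0.2,-0.2],[0,0.6,5],255],[[-0.9,0.1,-0.2],[0,0.6,5],255],[[-0.9,0,-0.2],[0,0.6,5],255],[[-0.9,-0.1,-0.2],[0,0.6,5],255]]'; python3 st.py
```

```text
clock: 5.65
position: [0.615, -0.1162, 0.1229]
ee_rot: [0.767, -0.642, -0.001, -0.004]
ft_force: [1.1, 3.5, 11.1]
grip_width: -0.004
t 5.65 p [ 615.  -116.2  122.9] toolx deg -79.8 z [ 0.003  0.008 -1.   ] F [ 1.1  3.5 11.1] g -0.004 j7 -1.41
```

```bash
python3 -m pendant '[[[-1.0,-0.1,-0.2],[0,0,5],255],[[-1.0,-0.2,-0.2],[0,0,5],255],[[-1.0,-0.3,-0.2],[0,0,5],255],[[-1.0,-0.35,-0.2],[0,0,5],255]]'; python3 st.py
```

```text
clock: 6.15
position: [0.5802, -0.122, 0.1222]
ee_rot: [0.871, -0.492, 0.004, -0.009]
ft_force: [0.2, 2.9, 11.1]
grip_width: 0.001
t 6.15 p [ 580.2 -122.   122.2] toolx deg -58.9 z [ 0.015  0.012 -1.   ] F [ 0.2  2.9 11.1] g 0.001 j7 -1.04
```

```bash
python3 -m pendant '[[[-1.0,-0.4,-0.2],[0,0.3,4],255],[[-0.95,-0.5,-0.2],[0,0.3,4],255],[[-0.9,-0.6,-0.2],[0,0.3,4],255],[[-0.85,-0.65,-0.2],[0,0.3,4],255]]'; python3 st.py
```

```text
clock: 6.65
position: [0.5479, -0.14, 0.1218]
ee_rot: [0.933, -0.359, -0.001, -0.008]
ft_force: [-0.3, 3.5, 13.7]
grip_width: 0.001
t 6.65 p [ 547.9 -140.   121.8] toolx deg -42.1 z [ 0.004  0.015 -1.   ] F [-0.3  3.5 13.7] g 0.001 j7 -0.7
```

```bash
python3 -m pendant '[[[-0.8,-0.7,-0.15],[0,0,4],255],[[-0.7,-0.75,-0.15],[0,0,4],255],[[-0.6,-0.8,-0.15],[0,0,4],255]]'; python3 st.py
```

```text
clock: 7.02
position: [0.5295, -0.1605, 0.1221]
ee_rot: [0.967, -0.255, 0.002, -0.009]
ft_force: [-2.5, 4.1, 12.8]
grip_width: -0.001
t 7.03 p [ 529.5 -160.5  122.1] toolx deg -29.5 z [ 0.008  0.017 -1.   ] F [-2.5  4.1 12.8] g -0.001 j7 -0.44
```

```bash
python3 -m pendant '[[[-0.4,-0.65,-0.15],[0,0,3],255],[[-0.4,-0.7,-0.15],[0,0,3],255]]'; python3 -m pendant '[[[-0.3,-0.5,-0.15],[0,0,2],255]]'; python3 st.py
```

```text
clock: 7.28
position: [0.5222, -0.1728, 0.1219]
ee_rot: [0.979, -0.201, 0.002, -0.01]
ft_force: [-3.5, 3.1, 14.3]
grip_width: 0.004
clock: 7.4
position: [0.5198, -0.1776, 0.1219]
ee_rot: [0.983, -0.183, 0.003, -0.01]
ft_force: [-1.9, 4.7, 12.9]
grip_width: -0.001
t 7.4 p [ 519.8 -177.6  121.9] toolx deg -21.1 z [ 0.009  0.018 -1.   ] F [-1.9  4.7 12.9] g -0.001 j7 -0.26
```

```bash
python3 -m pendant '[[[-0.15,-0.4,-0.15],[0,0,0],255]]';python3 -m pendant '[[[-0.15,-0.4,-0.15],[0,0,0],255]]'; python3 -m pendant '[[[-0.1,-0.3,-0.15],[0,0,0],255]]';
```

```text
clock: 7.52
position: [0.5193, -0.1801, 0.1219]
ee_rot: [0.983, -0.182, 0.004, -0.01]
ft_force: [0.0, 8.8, 14.0]
grip_width: 0.002
clock: 7.65
position: [0.5192, -0.182, 0.122]
ee_rot: [0.983, -0.181, 0.005, -0.011]
ft_force: [-2.0, 9.5, 13.0]
grip_width: 0.001
clock: 7.78
position: [0.5192, -0.1827, 0.122]
ee_rot: [0.983, -0.18, 0.005, -0.013]
ft_force: [-1.7, 9.2, 12.7]
grip_width: 0.0
```

It is against the OFF stop, with about 9 N sideways. I'll let it rise, keeping a light sideways push.

```bash
python3 -m pendant '[[[-0.05,-0.15,0.6],[0,0,0],255],[[-0.05,-0.15,0.6],[0,0,0],255],[[0,0,0.6],[0,0,0],255],[[0,0,0.5],[0,0,0],255]]'; python3 -m pendant '[[[0.3,0.6,0.3],[0,0,0],255],[[0,0,3],[0,0,0],255],[[0,0,5],[0,0,0],255],[[0,3,3],[0,0,0],0],[[0,6,0],[0,0,0],0],[[0,6,0],[0,0,0],0],[[0,6,0],[0,0,0],0]]'; python3 - <<'E'
from st import *
st()
c=cam("top");save(c,"t2.png",1.5);W=cloud(c);np.savez("top1.npz",W=W,px=c["pixels"])
c=cam("scene");save(c,"s2.png",1.5);np.savez("scene1.npz",W=cloud(c),px=c["pixels"])
E
```

```text
clock: 8.28
position: [0.5198, -0.1823, 0.147]
ee_rot: [0.984, -0.179, 0.006, -0.014]
ft_force: [0.8, 2.0, -1.1]
grip_width: 0.003
clock: 9.15
position: [0.5211, 0.0325, 0.2632]
ee_rot: [0.982, -0.186, 0.006, -0.012]
ft_force: [2.2, 0.5, -0.0]
grip_width: 0.843
t 9.15 p [521.1  32.5 263.2] toolx deg -21.4 z [ 0.016  0.022 -1.   ] F [ 2.2  0.5 -0. ] g 0.843 j7 -0.59
```

View pics/s2.png

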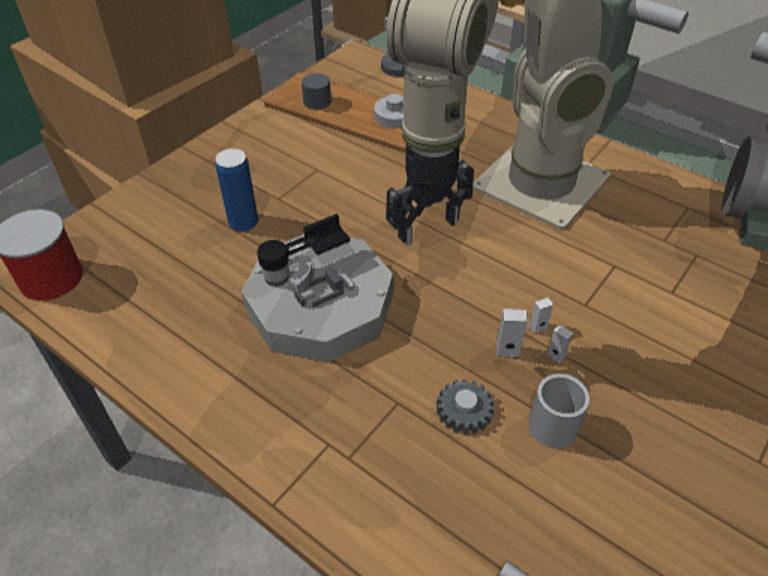

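View pics/t2.png

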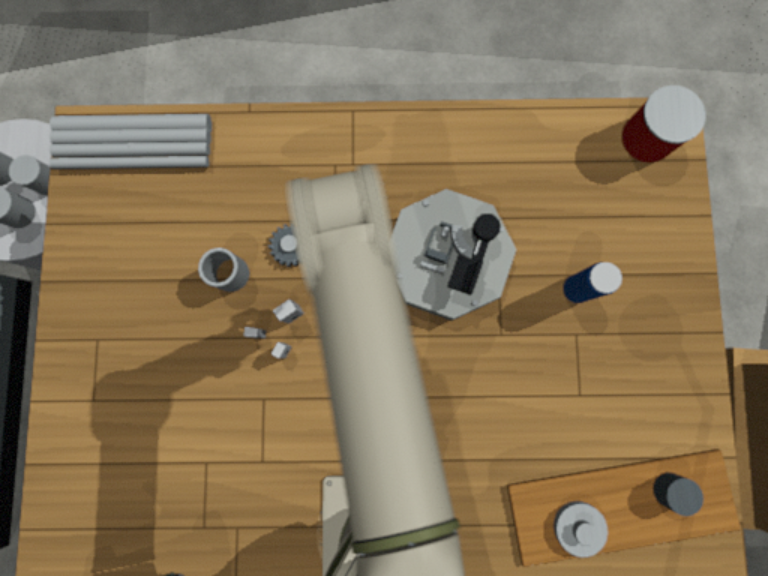

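The handle now points along box -x: top view (465,265), scene (325,235). I'll check its angle and height with numbers, refine the keeper now that it is unobstructed, and get the block's yaw.

```bash
python3 - <<'E'
from h import *
a=np.radians(-20.5);R=np.array([[np.cos(a),-np.sin(a)],[np.sin(a),np.cos(a)]])
seat=np.array([562.5,-123.5])
for n in("top","scene"):
    W=np.load(n+"1.npz")["W"];z=W[...,2]
    def sel(x0,x1,y0,y1,z0,z1):
        return W[(W[...,0]>x0)&(W[...,0]<x1)&(W[...,1]>y0)&(W[...,1]<y1)&(z>z0)&(z<z1)]
    for nm,Q in (("fin",sel(.46,.58,-.25,-.14,.138,.15)),("tread",sel(.46,.58,-.23,-.13,.104,.127)),("stop",sel(.525,.56,-.16,-.08,.068,.078)),("jaw",sel(.54,.6,-.155,-.09,.086,.1)),("hub",sel(.57,.66,-.26,-.18,.131,.14))):
        if len(Q)<5: print(n,nm,len(Q)); continue
        P=Q[:,:2]*1000; r=cv2.minAreaRect(P.astype(np.float32));u=np.linalg.svd(P-P.mean(0))[2][0]
        B=(P-seat)@R
        print(n,nm,len(P),P.mean(0).round(1),"z",Q[:,2].mean().round(4),"pca",round(np.degrees(np.arctan2(u[1],u[0]))%180-90,1),r[1],r[2],"seatframe",np.percentile(B,[3,97],axis=0).round(1).tolist())
    Q=sel(.42,.50,.15,.215,.092,.108);P=(Q[:,:2]*1000).astype(np.float32);print(n,"blocktop",len(P),cv2.minAreaRect(P),P.mean(0))
    Q=sel(.42,.50,.15,.215,.02,.108);P=(Q[:,:2]*1000).astype(np.float32);print(n,"blockall",len(P),cv2.minAreaRect(P))
E
```

```text
top fin 84 [ 512.1 -193.5] z 0.1427 pca 69.2 (10.06399154663086, 69.23561096191406) 69.6969223022461 seatframe [[-54.3, -88.2], [8.9, -78.5]]
top tread 408 [ 529.  -177.7] z 0.1201 pca 56.9 (48.76716232299805, 106.20968627929688) 67.85802459716797 seatframe [[-56.1, -85.1], [41.0, -39.9]]
top stop 62 [ 545.4 -117.6] z 0.0728 pca -9.1 (53.34682083129883, 26.0904541015625) 89.25859069824219 seatframe [[-25.5, -22.3], [-0.9, 25.0]]
top jaw 72 [ 565.  -122.7] z 0.0919 pca -20.1 (39.89259338378906, 16.480484008789062) 70.7433090209961 seatframe [[-5.4, -17.2], [9.4, 20.5]]
top hub 228 [ 613.3 -220.8] z 0.1343 pca -86.4 (49.90001678466797, 51.483802795410156) 66.56524658203125 seatframe [[59.3, -95.4], [104.2, -51.4]]
top blocktop 121 ((454.2708740234375, 185.53378295898438), (26.532873153686523, 39.6436767578125), 33.033206939697266) [453.9486  185.06587]
top blockall 188 ((454.2025146484375, 185.43411254882812), (26.540565490722656, 39.71023941040039), 33.36848831176758)
scene fin 89 [ 515.2 -196.4] z 0.1421 pca 69.4 (14.65843391418457, 67.95965576171875) 69.9699478149414 seatframe [[-51
[... 182 characters left out ...]
 stop 57 [ 546.5 -118.2] z 0.0719 pca -21.2 (52.73041915893555, 11.98377513885498) 68.22709655761719 seatframe [[-22.9, -25.7], [-11.5, 24.2]]
scene jaw 79 [ 568.8 -125.9] z 0.0918 pca -20.2 (43.9428825378418, 16.523624420166016) 67.23724365234375 seatframe [[-1.7, -19.9], [14.3, 18.6]]
scene hub 226 [ 616.7 -223.5] z 0.1343 pca -25.0 (53.26902770996094, 51.279205322265625) 13.401410102844238 seatframe [[63.3, -99.1], [108.9, -51.0]]
scene blocktop 156 ((456.798828125, 181.91677856445312), (29.347536087036133, 40.202125549316406), 35.17475128173828) [458.8699  182.30104]
scene blockall 460 ((457.3682861328125, 181.93093872070312), (30.468807220458984, 40.558372497558594), 36.932891845703125)
```

The handle reads at OFF (pca 69.4°, expected 69.5°) and is up (tread z 0.120). The keeper matches the seat at about (562.5,-123.5). The block is at (0.4557,0.1837), with its thickness along about 34°. Now going to fetch it.

```bash
python3 -m pendant '[[[-1.5,3.5,0],[0,0,10],0],[[-1.5,3.5,0],[0,0,10],0],[[-1.5,3.5,0],[0,0,10],0],[[-1.5,3,0],[0,0,10],0],[[0,0,0],[0,0,10],0],[[0,0,0],[0,0,0],0],[[0,0,0],[0,0,0],0]]'; python3 st.py
```

```text
clock: 10.12
position: [0.4582, 0.1766, 0.2636]
ee_rot: [0.965, 0.263, -0.0, -0.013]
ft_force: [-0.4, -1.0, 0.0]
grip_width: 1.001
t 10.12 p [458.2 176.6 263.6] toolx deg 30.5 z [-0.007  0.024 -1.   ] F [-0.4 -1.   0. ] g 1.001 j7 0.03
```

```bash
python3 -m pendant '[[[-0.25,0.7,0],[-1.4,-0.4,3.5],0],[[0,0,-5],[0,0,0],0],[[0,0,-5],[0,0,0],0],[[0,0,0],[0,0,0],0]]'; python3 - <<'E'
from st import *
st()
c=cam("scene");p=c["pixels"][100:250,290:440];cv2.imwrite("pics/s3.png",cv2.resize(cv2.cvtColor(p,cv2.COLOR_RGB2BGR),None,fx=4,fy=4))
E
```

```text
clock: 10.62
position: [0.4561, 0.1844, 0.1624]
ee_rot: [0.956, 0.293, 0.001, 0.002]
ft_force: [-0.1, -0.1, 2.2]
grip_width: 1.0
t 10.62 p [456.1 184.4 162.4] toolx deg 34.1 z [ 0.003 -0.004 -1.   ] F [-0.1 -0.1  2.2] g 1.0 j7 -0.04
```

View pics/s3.png

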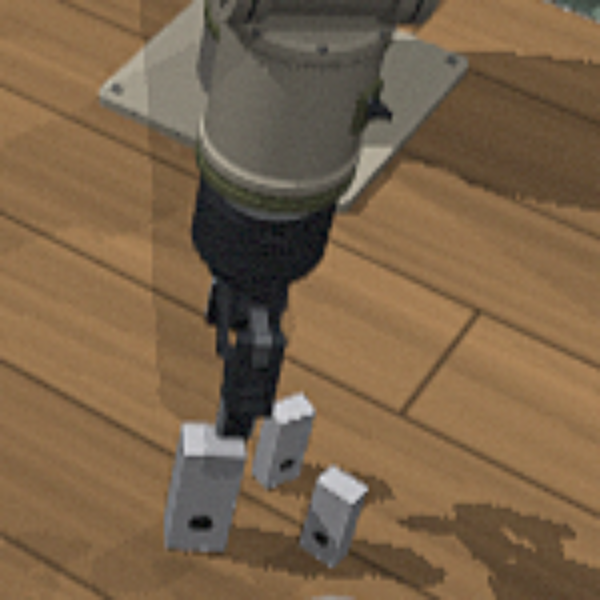

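```bash
python3 - <<'E'
from st import *
c=cam("scene");K=np.array(c["K"]);R=Ro.from_quat(c["rotation"]).as_matrix();o=np.array(c["origin"])
def pr(p): q=R.T@(np.array(p)-o); q=K@q; return ((q[:2]/q[2]-[290,100])*4).round(0)
s=st();p=s["position"];t=Ro.from_quat(s["ee_rot"]).as_matrix()
for w in(-.042,0,.042):print(pr(p+t[:,2]*.004+t[:,0]*w))
print(pr([.4557,.1837,.1]))
W=cloud(c);sub=W[100:250,290:440]
for v,u in((425,235),(400,250),(435,213),(350,262)): print((u,v),sub[v//4,u//4].round(3))
E
```

```text
t 10.72 p [458.3 185.4 165.9] toolx deg 34.0 z [ 0.008 -0.002 -1.   ] F [0.4 0.5 1. ] g 0.996 j7 -0.04
[224. 327.]
[229. 377.]
[234. 430.]
[215. 439.]
(235, 425) [0.505 0.211 0.18 ]
(250, 400) [0.515 0.221 0.217]
(213, 435) [0.451 0.179 0.099]
(262, 350) [0.515 0.222 0.26 ]
```

The crop shows the near finger at (235,425), in line with the block top at (215,438), as the projection predicts. Descending.

```bash
python3 -m pendant '[[[-0.25,-0.15,-4],[0,0,0],0],[[0,0,-3],[0,0,0],0],[[0,0,-2],[0,0,0],0],[[0,0,0],[0,0,0],0]]'; python3 st.py
```

```text
clock: 11.22
position: [0.4619, 0.1858, 0.0825]
ee_rot: [0.956, 0.292, 0.01, 0.003]
ft_force: [-0.0, 0.1, -0.2]
grip_width: 0.999
t 11.22 p [461.9 185.8  82.5] toolx deg 33.9 z [ 0.022 -0.    -1.   ] F [-0.   0.1 -0.2] g 0.999 j7 -0.14
```

```bash
python3 -m pendant '[[[-0.6,-0.2,-0.8],[0,1.2,0],0],[[0,0,0],[0,0,0],0]]'; python3 st.py
```

```text
clock: 11.48
position: [0.457, 0.1841, 0.0763]
ee_rot: [0.957, 0.292, 0.001, 0.0]
ft_force: [-0.5, -0.0, 0.0]
grip_width: 0.999
t 11.47 p [457.  184.1  76.3] toolx deg 33.9 z [ 0.003  0.    -1.   ] F [-0.5 -0.   0. ] g 0.999 j7 -0.14
```

```bash
python3 -m pendant '[[[-0.1,0,-0.4],[0,0,0],0],[[0,0,0],[0,0,0],130],[[0,0,0],[0,0,0],255],[[0,0,0],[0,0,0],255],[[0,0,0],[0,0,0],255],[[0,0,0],[0,0,0],255]]' 60; python3 st.py
```

```text
clock: 12.22
position: [0.4567, 0.1844, 0.0733]
ee_rot: [0.957, 0.292, 0.002, 0.0]
ft_force: [0.6, -0.4, -0.2]
grip_width: 0.296
t 12.22 p [456.7 184.4  73.3] toolx deg 33.9 z [ 0.004  0.    -1.   ] F [ 0.6 -0.4 -0.2] g 0.296 j7 -0.15
```

```bash
python3 -m pendant '[[[0,0,3],[0,0,0],255],[[0,0,4],[0,0,0],255],[[0,0,5],[0,0,0],255],[[0,0,3],[0,0,0],255],[[0,0,0],[0,0,0],255]]'; python3 st.py; python3 -m pendant '[[[0.8,-3.2,0],[0,0,-9],255],[[0.8,-3.2,0],[0,0,-9],255],[[0.8,-3.2,0],[0,0,-9],255],[[0.8,-3.2,0],[0,0,-9],255],[[0.8,-3.2,0],[0,0,-9],255],[[0.8,-3.2,0],[0,0,-9],255],[[0.8,-3.2,0],[0,0,0],255],[[0.5,-3,0],[0,0,0],255],[[0,0,0],[0,0,0],255],[[0,0,0],[0,0,0],255]]'; python3 st.py
```

```text
clock: 12.85
position: [0.4544, 0.1837, 0.2257]
ee_rot: [0.956, 0.292, -0.0, 0.0]
ft_force: [0.3, 0.5, -3.6]
grip_width: 0.296
t 12.85 p [454.4 183.7 225.7] toolx deg 33.9 z [ 0. -0. -1.] F [ 0.3  0.5 -3.6] g 0.296 j7 0.02
clock: 14.1
position: [0.5089, -0.0788, 0.2094]
ee_rot: [0.982, -0.189, -0.01, -0.0]
ft_force: [0.3, -0.2, -1.9]
grip_width: 0.297
t 14.1 p [508.9 -78.8 209.4] toolx deg -21.8 z [-0.02   0.005 -1.   ] F [ 0.3 -0.2 -1.9] g 0.297 j7 -0.41
```

```bash
python3 -m pendant '[[[1.6,-1.8,0],[-0.3,-1.1,1.3],255],[[1.5,-1.8,0],[0,0,0],255],[[0,0,0],[0,0,0],255],[[0,0,0],[0,0,0],255]]'; cat > look.py <<'E'
import sys
from st import *
st()
seat=np.array([562.5,-123.5]);a=np.radians(-20.5);R=np.array([[np.cos(a),-np.sin(a)],[np.sin(a),np.cos(a)]])
p=manip.get_obs()["position"][:2]*1000;print("TCP in seat frame",((p-seat)@R).round(1))
c=cam("scene");W=cloud(c);q=c["pixels"][90:240,140:290];cv2.imwrite("pics/"+sys.argv[1],cv2.resize(cv2.cvtColor(q,cv2.COLOR_RGB2BGR),None,fx=4,fy=4,interpolation=cv2.INTER_CUBIC))
np.savez("last.npz",W=W,px=c["pixels"])
E
python3 look.py s4.png
```

```text
clock: 14.6
position: [0.5413, -0.1143, 0.2077]
ee_rot: [0.985, -0.174, -0.0, 0.001]
ft_force: [-0.2, 1.1, -1.9]
grip_width: 0.305
t 14.6 p [ 541.3 -114.3  207.7] toolx deg -20.1 z [-0.001 -0.001 -1.   ] F [-0.2  1.1 -1.9] g 0.305 j7 -0.36
TCP in seat frame [-23.1   1.2]
```

View pics/s4.png

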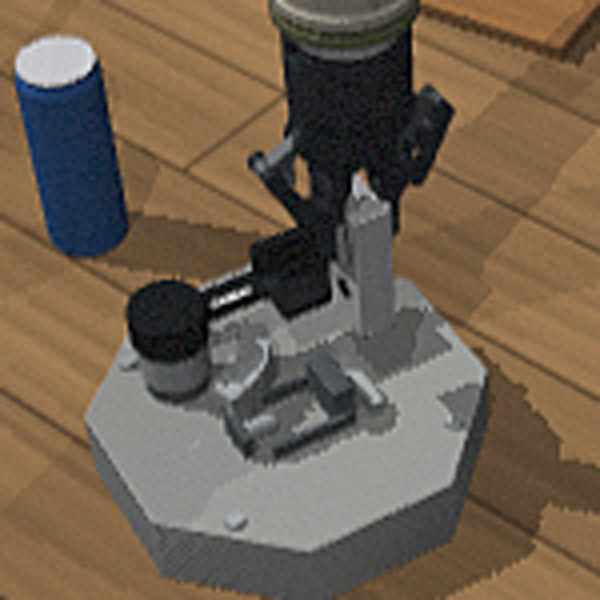

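```bash
python3 - <<'E'
from h import *
d=np.load("last.npz");W=d["W"];px=d["px"].astype(int)
seat=np.array([.5625,-.1235]);a=np.radians(-20.5);R=np.array([[np.cos(a),-np.sin(a)],[np.sin(a),np.cos(a)]])
B=(W[...,:2]-seat)@R;z=W[...,2]
m=(abs(B[...,0]+.023)<.03)&(abs(B[...,1])<.035)&(z>.115)&(z<.24)&(px.max(-1)>75)
for lo,hi in((.135,.15),(.15,.17),(.17,.19),(.19,.21),(.21,.24)):
    q=m&(z>lo)&(z<hi)
    if q.sum()>5: print(lo,q.sum(),(np.percentile(B[q],[3,50,97],axis=0)*1000).round(1).tolist())
print("z range",np.percentile(z[m],[1,99]))
E
```

```text
0.135 62 [[-35.0, -16.3], [-14.4, 17.7], [-9.1, 21.0]]
0.15 76 [[-33.8, -16.0], [-15.6, 18.0], [-8.5, 20.9]]
0.17 68 [[-32.7, -7.5], [-16.0, 18.3], [-9.0, 21.4]]
0.19 70 [[-34.1, 8.2], [-18.0, 18.6], [-3.2, 22.2]]
0.21 165 [[-37.9, -12.3], [-23.4, 15.5], [-4.5, 21.5]]
z range [0.13572537 0.23707278]
```

```bash
python3 -m pendant '[[[0,0,-2.5],[0,0,0],255],[[0,0,-1.5],[0,0,0],255],[[0,0,-0.8],[0,0,0],255],[[0,0,-0.3],[0,0,0],255],[[0,0,0],[0,0,0],255]]'; python3 st.py
```

```text
clock: 15.28
position: [0.5415, -0.1131, 0.1566]
ee_rot: [0.985, -0.173, 0.001, 0.001]
ft_force: [1.4, -0.2, -1.3]
grip_width: 0.296
t 15.28 p [ 541.5 -113.1  156.6] toolx deg -20.0 z [ 0.001 -0.002 -1.   ] F [ 1.4 -0.2 -1.3] g 0.296 j7 -0.38
```

```bash
python3 -m pendant '[[[0.4,-0.3,-0.5],[0,0,0],255],[[0.5,-0.2,0],[0,0,0],255],[[0.4,-0.2,0],[0,0,0],255],[[0.3,-0.1,0],[0,0,0],255]]'; python3 look.py s5.png
```

```text
clock: 15.78
position: [0.5565, -0.1206, 0.1511]
ee_rot: [0.985, -0.173, -0.002, 0.001]
ft_force: [-6.0, 1.1, 1.3]
grip_width: 0.295
t 15.78 p [ 556.5 -120.6  151.1] toolx deg -20.0 z [-0.004 -0.001 -1.   ] F [-6.   1.1  1.3] g 0.295 j7 -0.39
TCP in seat frame [-6.7  0.6]
```

```bash
python3 -m pendant '[[[0.4,-0.15,0],[0,0,0],255],[[0.4,-0.15,0],[0,0,0],255]]'; python3 look.py s5.png
```

```text
clock: 16.08
position: [0.5631, -0.1231, 0.1507]
ee_rot: [0.985, -0.173, -0.005, 0.001]
ft_force: [-6.7, 1.8, 1.4]
grip_width: 0.295
t 16.07 p [ 563.1 -123.1  150.7] toolx deg -20.0 z [-0.01  0.   -1.  ] F [-6.7  1.8  1.4] g 0.295 j7 -0.39
TCP in seat frame [0.4 0.6]
```

```bash
python3 -m pendant '[[[0.35,-0.15,0],[0,-0.6,0],255],[[0.2,-0.1,-0.2],[0,0,0],255]]'; python3 look.py s6.png
```

```text
clock: 16.38
position: [0.5671, -0.1249, 0.1481]
ee_rot: [0.985, -0.173, -0.003, -0.001]
ft_force: [-8.6, 4.1, 1.2]
grip_width: 0.3
t 16.38 p [ 567.1 -124.9  148.1] toolx deg -20.0 z [-0.006  0.002 -1.   ] F [-8.6  4.1  1.2] g 0.3 j7 -0.39
TCP in seat frame [4.8 0.3]
```

View pics/s6.png

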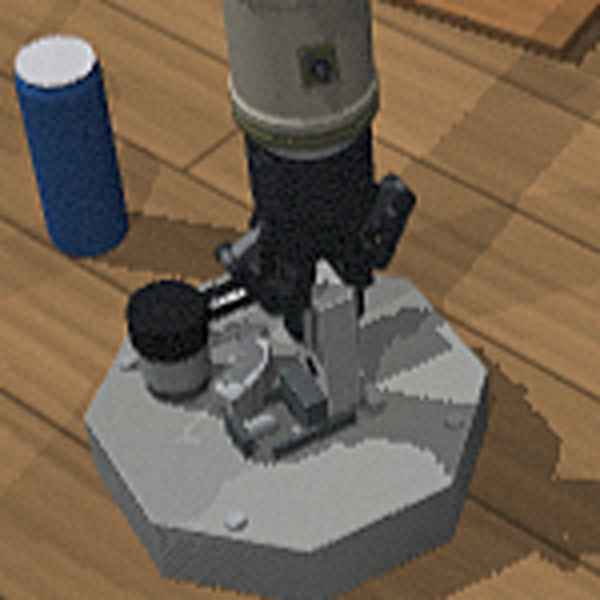

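The block (320,350) bears on the jaw (300,390), with its lower end past the stop (375,395). The jaw is back about 20 mm. Lowering.

```bash
python3 -m pendant '[[[0.1,-0.05,-0.5],[0,-0.4,0],255],[[0.1,-0.05,-0.5],[0,0,0],255]]'; python3 st.py;  python3 -m pendant '[[[0.1,0,-0.4],[0,0,0],255],[[0.1,0,-0.2],[0,0,0],255]]'; python3 look.py s7.png
```

```text
clock: 16.68
position: [0.5671, -0.1251, 0.1371]
ee_rot: [0.985, -0.173, -0.003, -0.001]
ft_force: [-8.6, 3.2, 1.1]
grip_width: 0.294
t 16.68 p [ 567.1 -125.1  137.1] toolx deg -20.0 z [-0.006  0.004 -1.   ] F [-8.6  3.2  1.1] g 0.294 j7 -0.39
clock: 16.92
position: [0.5675, -0.1248, 0.1333]
ee_rot: [0.985, -0.174, -0.006, -0.001]
ft_force: [-21.1, 1.9, 35.2]
grip_width: 0.299
t 16.93 p [ 567.5 -124.8  133.3] toolx deg -20.0 z [-0.012  0.003 -1.   ] F [-21.1   1.9  35.2] g 0.299 j7 -0.4
TCP in seat frame [5.1 0.5]
```

It bottomed at z 0.1333, as computed. I'll relieve the pressure, ease back against the stop, then release.

```bash
python3 -m pendant '[[[-0.2,0.1,0.1],[0,-0.5,0],255],[[-0.2,0.1,0],[0,0,0],255]]'; python3 st.py;  python3 -m pendant '[[[-0.15,0.05,0],[0,0,0],255],[[0,0,0],[0,0,0],255]]'; python3 look.py s8.png
```

```text
clock: 17.23
position: [0.5629, -0.1231, 0.1342]
ee_rot: [0.985, -0.174, -0.003, -0.001]
ft_force: [7.1, -3.1, -8.2]
grip_width: 0.295
t 17.23 p [ 562.9 -123.1  134.2] toolx deg -20.0 z [-0.005  0.003 -1.   ] F [ 7.1 -3.1 -8.2] g 0.295 j7 -0.4
clock: 17.48
position: [0.563, -0.1232, 0.1342]
ee_rot: [0.985, -0.174, -0.001, -0.001]
ft_force: [-2.3, 1.4, -3.3]
grip_width: 0.296
t 17.48 p [ 563.  -123.2  134.2] toolx deg -20.1 z [-0.002  0.003 -1.   ] F [-2.3  1.4 -3.3] g 0.296 j7 -0.4
TCP in seat frame [0.3 0.5]
```

View pics/s8.png

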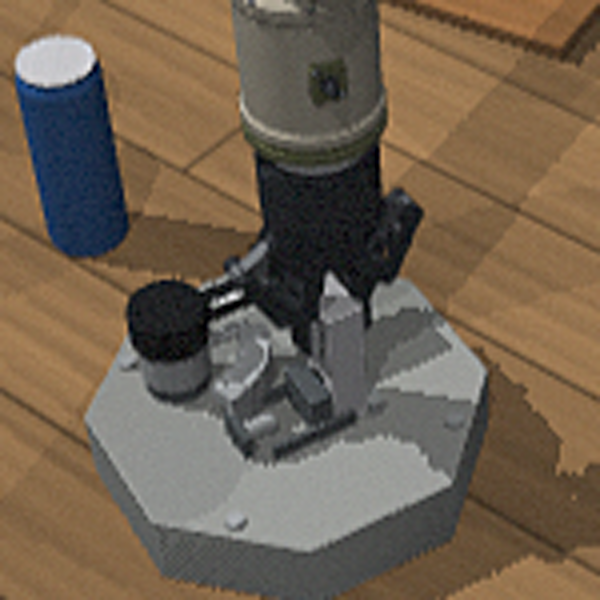

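The block stands in the gap between the jaw (308,392) and the stop (375,405). Releasing, then straight up.

```bash
python3 -m pendant '[[[0,0,0],[0,0,0],200],[[0,0,0],[0,0,0],140],[[0,0,0],[0,0,0],60],[[0,0,0],[0,0,0],0],[[0,0,0],[0,0,0],0]]'; python3 st.py;  python3 -m pendant '[[[0,0,2],[0,0,0],0],[[0,0,5],[0,0,0],0],[[0,0,6],[0,0,0],0],[[0,4,4],[0,0,0],0],[[0,6,0],[0,0,0],0],[[0,6,0],[0,0,0],0],[[0,6,0],[0,0,0],0],[[0,6,0],[0,0,0],0],[[0,0,0],[0,0,0],0],[[0,0,0],[0,0,0],0]]'; python3 look.py s9.png; python3 - <<'E'
from h import *
seat=np.array([.5625,-.1235]);a=np.radians(-20.5);R=np.array([[np.cos(a),-np.sin(a)],[np.sin(a),np.cos(a)]])
for n in("top","scene"):
    c=cam(n)
    if n=="top": save(c,"t9.png",1.5)
    W=cloud(c);z=W[...,2];B=(W[...,:2]-seat)@R;px=c["pixels"].astype(int)
    near=(abs(B[...,0])<.03)&(abs(B[...,1])<.03)
    m=near&(z>.15)&(z<.17);print(n,"block top",m.sum(),z[m].mean().round(4),np.median(B[m],axis=0).round(4),cv2.minAreaRect((B[m]*1000).astype(np.float32)))
    for lo,hi in ((.1,.115),(.115,.13),(.13,.145),(.145,.157)):
        q=near&(z>lo)&(z<hi)&(B[...,1]>.012); print(lo,q.sum(),B[q].mean(0).round(4) if q.sum() else '')
    m=(abs(B[...,0]-.02)<.03)&(abs(B[...,1])<.022)&(z>.087)&(z<.096);print("jaw top x",m.sum(),(np.percentile(B[m],[5,95],axis=0)*1000).round(1).tolist())
    m=(abs(B[...,0]+.02)<.04)&(B[...,1]>-.08)&(B[...,1]<-.035)&(z>.1)&(z<.13);print("tread z",m.sum(),np.median(z[m]).round(4))
    m=(abs(B[...,0]+.02)<.06)&(B[...,1]>-.1)&(B[...,1]<-.07)&(z>.137);print("fin",m.sum(),cv2.minAreaRect((B[m]*1000).astype(np.float32)))
E
```

```text
clock: 18.15
position: [0.5638, -0.1232, 0.1356]
ee_rot: [0.985, -0.174, -0.0, -0.001]
ft_force: [-0.4, 0.2, 0.3]
grip_width: 0.996
t 18.15 p [ 563.8 -123.2  135.6] toolx deg -20.1 z [-0.001  0.003 -1.   ] F [-0.4  0.2  0.3] g 0.996 j7 -0.4
clock: 19.4
position: [0.5607, 0.1661, 0.3261]
ee_rot: [0.985, -0.175, 0.006, -0.003]
ft_force: [1.2, -0.4, -0.3]
grip_width: 1.003
t 19.4 p [560.7 166.1 326.1] toolx deg -20.1 z [ 0.012  0.004 -1.   ] F [ 1.2 -0.4 -0.3] g 1.003 j7 -0.87
TCP in seat frame [-103.1  270.6]
top block top 130 0.1606 [-0.0032  0.0017] ((-2.672107696533203, 1.9624862670898438), (26.393863677978516, 39.20067596435547), 1.064675211906433)
0.1 4 [-0.0154  0.018 ]
0.115 4 [-0.015   0.0167]
0.13 4 [-0.0151  0.0168]
0.145 4 [-0.0094  0.0166]
jaw top x 4 [[30.1, -21.4], [48.5, 12.9]]
tread z 336 0.1202
fin 84 ((-22.169734954833984, -83.4166259765625), (68.26714324951172, 10.197769165039062), 0.2137690931558609)
scene block top 152 0.159 [0.0026 0.0039] ((0.9704465866088867, 0.7652988433837891), (27.827560424804688, 40.624420166015625), 0.9211881160736084)
0.1 37 [0.0026 0.0179]
0.115 34 [0.0031 0.0178]
0.13 41 [0.0018 0.0179]
0.145 33 [0.0014 0.0183]
jaw top x 99 [[-2.0, -19.6], [29.1, 19.7]]
tread z 238 0.1199
fin 97 ((-19.099533081054688, -86.64262390136719), (69.49993133544922, 13.956286430358887), 1.073408842086792)
```

View pics/s9.png

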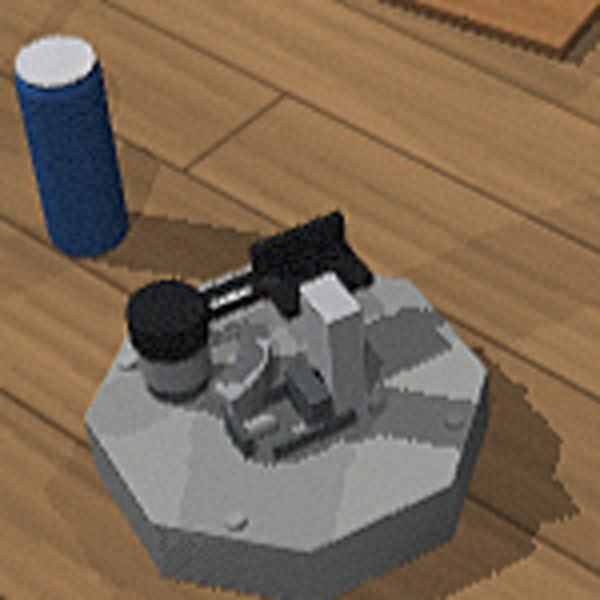

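View pics/t9.png

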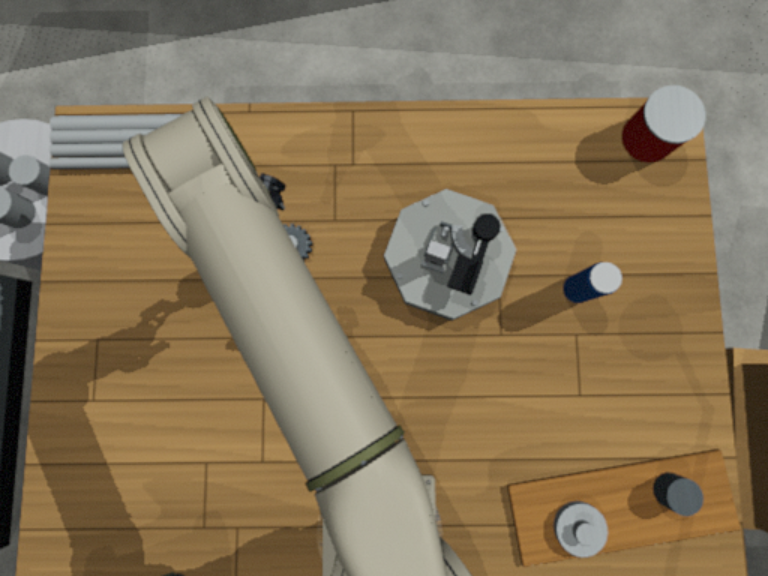

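The final views show the block upright in the keeper: scene crop (335,345), top view (438,250). Its top is at 0.160 m and its centre is within about 3 mm of the seat. The handle is at OFF and up, with the tread at 0.120 m.

```bash
python3 -c "
from st import *
st(); print(manip.hand_in())"
```

```text
t 19.55 p [560.8 165.3 325.6] toolx deg -20.2 z [ 0.012  0.004 -1.   ] F [ 0.2 -0.  -0.4] g 1.003 j7 -0.87
the job is handed in; nothing more can be done
None
```

The isolator is switched to OFF and the lock-out block is clamped upright in the keeper. I handed the job in at 19.6 s; it reports no verdict.

**Handle:** I pressed it with closed fingers at about 10–14 N, swung it round to the OFF stop and let it pop up. The force readings stayed at or below about 17 N, against the 45 N limit. My last check showed the fin aligned with OFF to about 1° and the tread back at 0.120 m.

**Block:** I took the largest of the three, pushed the jaw back about 20 mm with it and lowered it until it bottomed. That contact briefly read about 41 N at the wrist, where the limit is 120 N. I then eased it back against the stop, let go and moved the arm clear. Its top is at 0.160 m, so it sits on the box, and it looks upright.

**Checks that disagreed or were not made:**
- **Cameras:** they differ by about 4 mm across the gap on the block's centre, -2.7 mm from the top camera and +1.0 mm from the scene camera. That matches their earlier offsets, and both are within the 6 mm tolerance.
- **Jaw opening:** I could not measure it cleanly at the end. I infer about 16 mm from the block's seated position.
- **Bystanders:** I did not measure the liner, gear and spray can again after the moves. The arm passed well clear of them.

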